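# Release a locked studio drawer through its emergency slot

## Task

The keypad on the blades drawer is dead, so open it by hand: take the release pin from the tool block and feel with its tip through the slot in the top of the unit for the hidden release, pressing gently (never hard enough to bend anything) until the drawer springs ajar. Then stand the pin back in its empty hole in the block, fully home, and pull the drawer out to its stop and let go. Leave the other modelling tools, the clay head and the jar where they are.

Things in the scene. Friction and masses are not known exactly. Their poses are not given: they have to be found in the camera images.
- unit: Grey painted steel drawer unit, 240 mm deep (its x) by 220 mm wide (its y) by 110 mm high, fixed to the bench; origin at the centre of its underside on the bench, front towards its -x. Rigid, but for the catch inside: more than 30 N of the pin on the unit or anything in it is too hard.
- slot (a point): Middle of the release slot, in the unit's top face (110 mm above the bench, 75 mm behind the front edge, on the centre line). 40 mm long along the unit's y, 10 mm wide along x, through 3 mm of sheet, with a thin bright steel rim; axes as the unit's.
- drawer (a joint): Drawer travel, m: 0 locked, 0.110 at its stop, towards the unit's -x, about 1 N of friction. In the well is its spring catch, with an adjusting screw as head, 20 to 25 mm below the unit's top. It pushes back with 5 N at first, 8 to 12 N when, pressed in 6 to 9 mm, it lets the drawer spring out 30 to 45 mm; after 11 mm it is on a solid stop.
- handle (a point): Middle of the drawer's bar handle: a level round steel bar, 10 mm thick and 100 mm long along the unit's y, 35 mm in front of the drawer's face, 26 mm below the unit's top; it moves with the drawer.
- pin: Release pin, standing in the block: a steel shaft 6 mm thick with a rounded end, 60 mm long, below a flat black plastic grip 26 mm wide (its x), 14 mm thick (its y), 46 mm high, with a steel-lined hanging hole. Origin at the shaft's tip, z up the shaft, grip from z = 60 to 106 mm. Fully home the grip's flat underside rests on the block and the origin is 10 mm above the bench; 60 g.
- pin_tip (a point): The tip of the pin's shaft (same point as the pin's origin).
- block: Wooden tool block, 180 mm (its x) by 60 mm (its y) by 70 mm high, fixed; origin at the centre of its underside. Three holes 9 mm wide and 66 mm deep in its top, on its centre line at x = -55, 0 and +55 mm; the pin and two modelling tools stand in them in any order, the pin's 26 mm grip width along the block's x.
- spatula: Dark wooden modelling spatula, 135 mm long, standing in the block with its swollen round handle and flat blade up to 139 mm above the bench; origin at its lower end, 4 mm above the bench.
- loop_tool: Loop tool, 135 mm long, standing in the block with its round pale handle (13 mm thick) and wire loop up to 139 mm above the bench; origin at its lower end, 4 mm above the bench.
- head: Loose clay head study, 138 mm high, on a 90 mm square plywood board; origin under the board's centre.
- jar: Loose lidded glass jar, 64 mm across and 85 mm high; origin under its centre.
- lock_case_top (a point): Point inside the unit, 14 mm straight below the slot's middle, on the flat rigid steel top of the lock case. In that top is a 8 mm square well, hidden: the case is on adjustable mountings, so the well's centre lies anywhere up to 13 mm to either side (unit's y) of this point, in line with the slot.

How it is judged:
By the outcome, as a careful person would: the job done as asked, in the order asked, and still so for the second after the job is handed in, with the robot touching nothing.
It also fails if it takes over 72 s, if anything falls off the work surface, if the arm or the gripper's body presses on something with over 40 N, if the wrist force passes 120 N, or if a joint passes its speed limit or range.

## Robot

A 7-joint arm with a two-finger parallel gripper is mounted at the origin on the work surface. World frame = base frame: x ahead of the robot, y to its left, z up, the work surface at z = 0. Lengths are in m, angles in rad, forces in N, time in s.
With the tool pointing down it reaches from about 0.4 to 0.85 m from the base axis. Payload 4.5 kg.
Tool frame: the origin (TCP) lies at the very end of the fingers, on their centre line; the grasp point (between the pads) lies 19 mm behind it (r.grip_point_offset is the distance from the TCP to the grasp point, in m); z points along the fingers, y is the line along which they close (so a half turn about z gives the same grasp; the last joint's range is limited). The gripper opens to 88 mm and grips with 3 to 60 N. Pads are 18 mm wide; open, the fingers measure 123 mm over their backs; the gripper's body (75 mm by 187 mm) begins 45 mm behind the grasp point.
Start: joints at [1.173, 0.689, -0.195, 1.565, 0.157, 0.902, -0.215], TCP at [0.262, -0.568, 0.239] pointing down, gripper open.
Joint ranges: [-3.01, 3.01], [-0.46, 2.08], [-1.47, 1.51], [0.13, 2.56], [-1, 4.14], [0.04, 2.09], [-2.66, 2.66]. Speed limits (rad/s): [2.57, 2.57, 3.14, 3.14, 3.14, 3.14, 3.14].

## Interface

Orientations are given as a unit quaternion [x, y, z, w].
In Python, from plant import r gives the robot as it stands.
- The arm moves only by the tool carry_out, never from a script. Its argument "rows" is a list of rows, each a list of 3 entries, a list of its own where there are three numbers: the shift along the tool's x, y, z in cm, then the turn, a rotation vector about the tool's x, y, z in degrees, then the closure, from 0 (fully open) to 1 (shut). A call has 1 to 12 rows; each row is the pose to reach, as a shift and turn from the pose commanded when the call began, along the tool's axes at that moment; what a row does not reach only later rows make up. A row lasts 1/10 s, in which the tool goes at most 50 mm and 8.59 degrees, less where a joint would pass 70% of its speed; a pose out of reach is approached as far as the arm can. A call with a gripper value outside its range is refused whole. The fingers move at their own pace and stop on an object; "newtons" is the grip in N (left out, the last holds). Time passes only in rows, so rows that repeat a pose let the fingers close. It gives the time, the measured TCP pose, the force, the opening and the grip force at its end, in the units of the state.
- r.get_state(): the state, without advancing time (a new reading comes with each control period).
- r.snapshot(name): name is "scene" or "top" or "wrist"; returns a dict with "image" (384x512x3 uint8, red, green, blue), "fx", "fy", "cx", "cy" (pixels), "pose" (4x4, takes a point from camera to world coordinates). Camera axes: x right, y up, looking along -z (the intrinsics and any distortion apply to the point x, -y, -z); pixel columns grow to the right and rows downward; lengths in m; the calibration is good to about 2 mm. The wrist camera is an equidistant fisheye: a pixel r from the principal point sees the ray r / f radians off the axis. A picture is of the moment at which its call begins. There is no depth.
- r.finish_job(): hands the job in; it is judged then, once.
The state is a dict: "clock": time; "q": joint angles; "qd": joint speeds; "joint_torque": joint torques, N m; "tool_pos": TCP position; "eef_rot": TCP orientation; "contact_force": force on the tool from outside, world axes, zero at the start; "moment": the same for the moment, N m; "opening": opening from 0.0 (shut) to 1.0 (fully open); "finger_force": force on a finger pad.
Only numpy, scipy, OpenCV 4.12 (cv2) and the standard library are available. Lean on these libraries where they do the work, as an engineer would, in place of code of your own. Each camera call takes 0.05 s, during which the arm holds its last target. There are 200 camera calls.

## Working session

There is one attempt and no reset: what is moved stays moved. The work goes in short steps, Python scripts to look and compute and a tool call to move; the robot and the scene stay as the last step left them, time stands still between calls to the robot, and variables do not carry over. Pictures are saved under pics/ and viewed, at most 11 in all, crops included, and the job is handed in when it is done.

Besides the shell and the picture viewer there is one more tool, called after "Emit:" by a JSON object that holds its "name" and its "arguments", one argument or row to a line. carry_out: Moves the arm, as the interface text tells. Its arguments: {"type":"object","properties":{"rows":{"type":"array"},"newtons":{"type":"number"}},"required":["rows"]}

```bash
ls; mkdir -p pics
python3 - <<'E'
from plant import r
import cv2,numpy as np
a=r.snapshot("scene");b=r.snapshot("top")
for n,s in(("scene",a),("top",b)):
    np.savez(f"{n}0.npz",**{k:v for k,v in s.items()})
    cv2.imwrite(f"pics/{n}0.png",cv2.resize(s["image"][:,:,::-1],(800,600)))
    print({k:v for k,v in s.items() if k!="image"})
print(r.get_state())
E
```

```text
pics
{'fx': 357.0908043991638, 'fy': 357.0908043991638, 'cx': 252.87202247711858, 'cy': 189.57570878325149, 'pose': array([[ 0.53552003, -0.62753243,  0.56517373,  1.17767796],
       [ 0.84450609,  0.39374205, -0.36301055, -0.41852176],
       [ 0.00526823,  0.67169208,  0.74081171,  0.89067157],
       [ 0.        ,  0.        ,  0.        ,  1.        ]])}
{'fx': 358.06827730347914, 'fy': 358.06827730347914, 'cx': 253.09149492640802, 'cy': 191.35340279497575, 'pose': array([[ 7.76784714e-07,  9.78355381e-01, -2.06931748e-01,
         4.01244663e-01],
       [-9.99990591e-01, -8.96903171e-04, -4.24423429e-03,
         4.69712211e-03],
       [-4.33796720e-03,  2.06929804e-01,  9.78346175e-01,
         8.82909560e-01],
       [ 0.00000000e+00,  0.00000000e+00,  0.00000000e+00,
         1.00000000e+00]])}
{'clock': 0.1, 'q': array([ 1.17279606,  0.6898765 , -0.19454209,  1.56619854,  0.15730855,
        0.90246102, -0.21506108]), 'qd': array([-1.48912880e-03, -2.52164195e-04,  2.12072356e-04, -2.55704575e-03,
       -1.83042589e-03, -1.50963107e-03, -4.47648708e-05]), 'joint_torque': array([-3.76841286e-03, -5.28502822e+01, -1.27166491e+00, -1.53838509e+01,
       -5.25815645e-02,  1.99753456e-03,  3.80412450e-05]), 'tool_pos': array([ 0.2613165 , -0.56716271,  0.23801656]), 'eef_rot': array([ 9.76769478e-01,  2.14291358e-01, -2.15276021e-04, -7.45063644e-04]), 'contact_force': array([-0.47815348,  0.85736782, -0.66310458]), 'moment': array([ 0.03611337, -0.02412571, -0.03314705]), 'finger_force': 0.0, 'opening': 0.9975858136092526}
```

View pics/scene0.png

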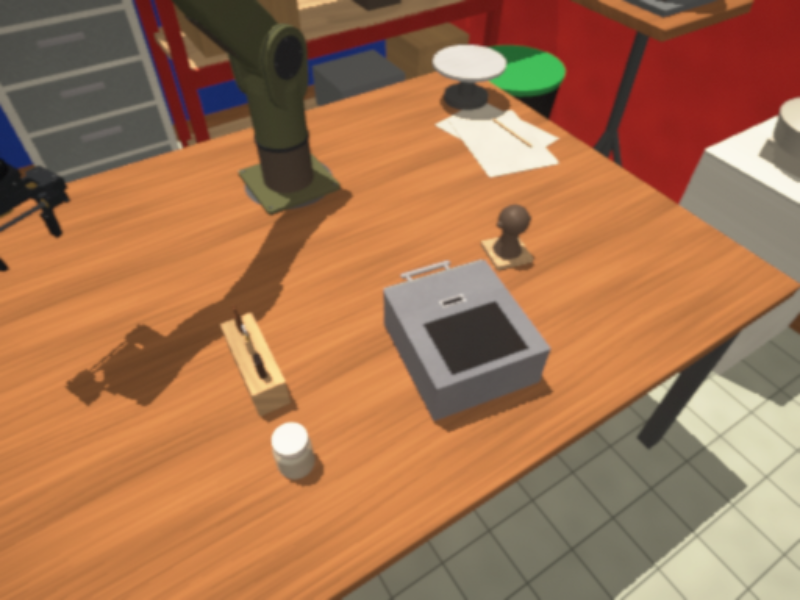

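View pics/top0.png

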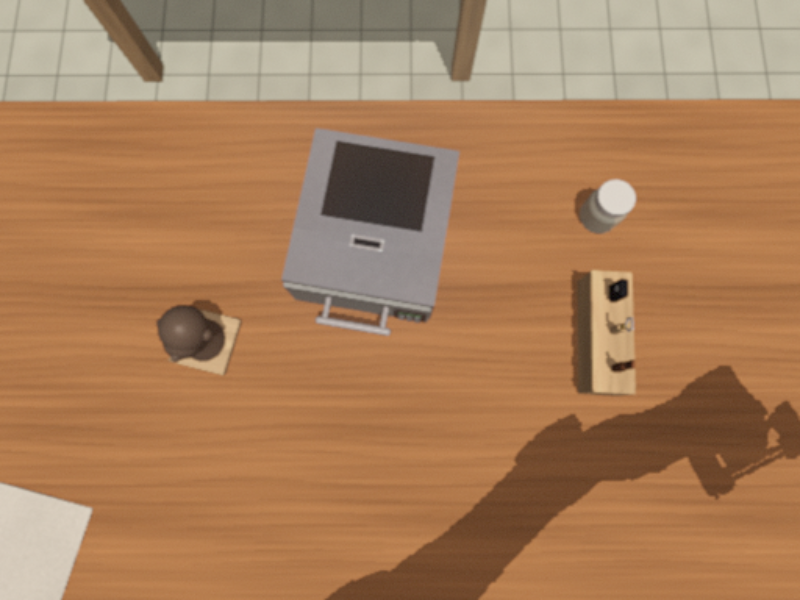

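The scene shows the block left with three tools, and the unit in the middle with the jar and head clear of it. In the top view (800x600): slot at (367,243), handle bar from (318,321) to (389,331), unit-top corners (317,128), (458,151), (433,308), (285,281), block top about (590..635, 271..392). The black pin grip is at (618,290), in the far hole.

```bash
cat > h.py <<'E'
import numpy as np,cv2
def load(n): return dict(np.load(n+".npz"))
def ray(s,u,v,fish=False):
    x=(u-s["cx"])/s["fx"];y=(v-s["cy"])/s["fy"]
    if fish:
        t=np.hypot(x,y);k=np.sin(t)/t if t>1e-9 else 1
        d=np.array([x*k,-y*k,-np.cos(t)])
    else: d=np.array([x,-y,-1.])
    return s["pose"][:3,3],s["pose"][:3,:3]@d
def onz(s,u,v,z,fish=False):
    o,d=ray(s,u,v,fish);return o+d*(z-o[2])/d[2]
def proj(s,p,fish=False):
    c=s["pose"][:3,:3].T@(np.array(p)-s["pose"][:3,3]);a=np.array([c[0],-c[1]])
    n=np.hypot(*a)
    k=np.arctan2(n,-c[2])/n if fish else 1/-c[2]
    return a*k*s["fx"]+[s["cx"],s["cy"]]
E
python3 - <<'E'
from h import *
t=load("top0");im=t["image"];hsv=cv2.cvtColor(im,cv2.COLOR_RGB2HSV);k=1.5625
def roi(m,x0,y0,x1,y1):
    o=np.zeros_like(m);s=np.s_[int(y0/k):int(y1/k),int(x0/k):int(x1/k)];o[s]=m[s];return o
def big(m):
    return max(cv2.findContours(m,cv2.RETR_EXTERNAL,cv2.CHAIN_APPROX_NONE)[0],key=cv2.contourArea)
for name,m,z in(("unit",roi(((hsv[...,1]<70)).astype('u1')*255,250,105,480,312),.11),):
    c=cv2.minAreaRect(big(m))
    P=np.array([onz(t,*p,z)[:2] for p in cv2.boxPoints(c)]);print(name,P.round(4).tolist(),np.linalg.norm(P-np.roll(P,1,0),axis=1).round(4))
# hand-read corners
U=np.array([onz(t,a/k,b/k,.11)[:2] for a,b in((317,128),(458,151),(433,308),(285,281))]);print("unit hand",U.round(4).tolist(),np.linalg.norm(U-np.roll(U,1,0),axis=1).round(4))
B=np.array([onz(t,a/k,b/k,.07)[:2] for a,b in((590,271),(632,271),(635,392),(592,392))]);print("block hand",B.round(4).tolist(),np.linalg.norm(B-np.roll(B,1,0),axis=1).round(4),B.mean(0))
g=cv2.cvtColor(im,cv2.COLOR_RGB2GRAY)
rim=roi((g>150).astype('u1')*255,345,228,390,255);dk=roi((g<90).astype('u1')*255,352,234,384,252)
for m in(rim,dk):
    c=cv2.minAreaRect(big(m));print("slot",c,onz(t,*c[0],.11).round(4))
for n,(a,b) in dict(h1=(318,321),h2=(389,331)).items():print(n,onz(t,a/k,b/k,.089).round(4))
bl=roi((g<50).astype('u1')*255,600,275,635,305);c=cv2.minAreaRect(big(bl));print("pin",c,onz(t,*c[0],.1).round(4))
s=load("scene0")
# closest points across views for pin top
print("tilt img"); 
crop=lambda s,x0,y0,x1,y1,f:cv2.resize(s["image"][y0:y1,x0:x1,::-1],None,fx=f,fy=f,interpolation=cv2.INTER_CUBIC)
A=crop(t,365,165,425,260,6);C=crop(s,130,190,200,285,6)
cv2.imwrite("pics/crops.png",np.hstack([A,C[:570]]));print(A.shape,C.shape)
E
```

```text
unit [[0.5609, 0.1741], [0.8331, 0.1415], [0.7912, -0.0869], [0.5246, -0.0396]] [0.2168 0.2742 0.2323 0.2708]
unit hand [[0.8289, 0.1266], [0.7908, -0.0855], [0.5517, -0.0448], [0.591, 0.1652]] [0.2409 0.2154 0.2425 0.2136]
block hand [[0.6158, -0.2833], [0.6157, -0.3462], [0.4367, -0.3348], [0.4367, -0.2733]] [0.1793 0.0628 0.1794 0.0615] [ 0.52624506 -0.30941423]
slot ((234.17567443847656, 154.94595336914062), (23.344655990600586, 9.370742797851562), 9.462322235107422) [0.6487 0.0507 0.11  ]
slot ((234.5, 155.0), (15.45350456237793, 2.46598482131958), 9.462322235107422) [0.6486 0.05   0.11  ]
h1 [0.5369 0.1196 0.089 ]
h2 [0.5223 0.0174 0.089 ]
pin ((395.0, 186.0), (12.0, 10.0), 90.0) [ 0.5788 -0.3095  0.1   ]
tilt img
(570, 360, 3) (570, 420, 3)
```

View pics/crops.png

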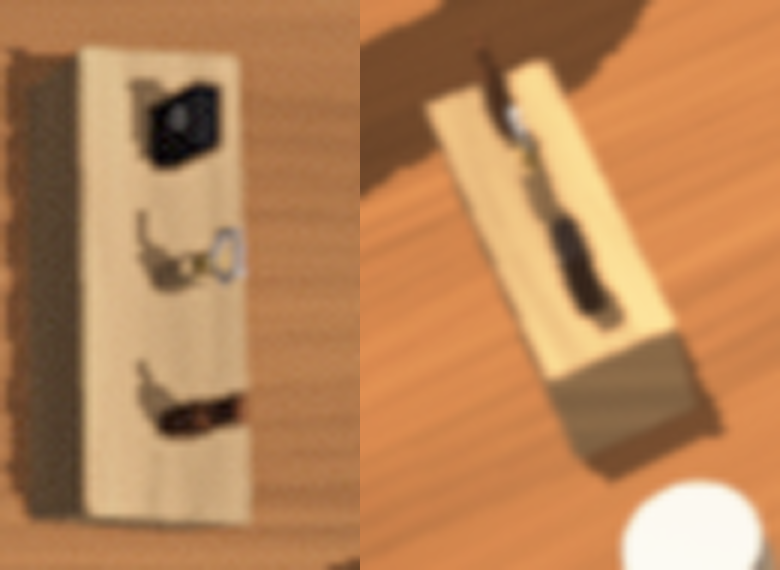

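The left crop shows the pin in the far hole at about (183,122) of the crop, with the loop tool in the middle and the spatula nearest. The block's top corners are (80,47), (240,57), (250,522) and (85,515).

```bash
cat >> h.py <<'E'
from scipy.spatial.transform import Rotation as Ro
def rel(st,pos,yaw,R0=None):
    "shift cm & rotvec deg to TCP pos with tool x at yaw(deg), pointing down"
    R=Ro.from_quat(st["eef_rot"]) 
    G=Ro.from_euler('z',yaw,degrees=True)*Ro.from_rotvec([np.pi,0,0])
    d=R.inv().apply(np.array(pos)-st["tool_pos"])*100
    return d.round(2),np.degrees((R.inv()*G).as_rotvec()).round(2)
E
python3 - <<'E'
from h import *
from plant import r
t=load("top0")
B=np.array([onz(t,365+a/6,165+b/6,.07)[:2] for a,b in((80,47),(240,57),(250,522),(85,515))])
print(B.round(4).tolist(),np.linalg.norm(B-np.roll(B,1,0),axis=1).round(4),B.mean(0))
e=(B[0]+B[1]-B[2]-B[3]);yaw=np.degrees(np.arctan2(e[1],e[0]));u=e/np.linalg.norm(e)
p=B.mean(0)+.055*u;print("yaw",yaw,"pin",p)
print("pin top ctr pix from grip:",onz(t,365+183/6,165+122/6,.1))
# slot & unit yaw
U=np.array([[0.8289, 0.1266], [0.7908, -0.0855], [0.5517, -0.0448], [0.591, 0.1652]])
e=U[0]+U[1]-U[2]-U[3];y=np.arctan2(e[1],e[0]);print("unit yaw",np.degrees(y),"slot pred",U.mean(0)-.045*np.array([np.cos(y),np.sin(y)]))
print(rel(r.get_state(),[*p,.22],yaw))
E
```

```text
[[0.6173, -0.2852], [0.6132, -0.3472], [0.4343, -0.3352], [0.4368, -0.274]] [0.1808 0.0621 0.1793 0.0613] [ 0.52537835 -0.3103732 ]
yaw -3.68373796637564 pin [ 0.58026471 -0.3139069 ]
pin top ctr pix from grip: [ 0.58032342 -0.31074619  0.1       ]
unit yaw -9.438946513060488 slot pred [0.64620926 0.04775484]
(array([39.57, -9.64,  1.81]), array([-0.09,  0.03, 28.43]))
```

Emit:
{"name": "carry_out", "arguments": {
  "rows": [
    [[39.6,-9.6,1.8],[0,0,28.4],0],
    [[39.6,-9.6,1.8],[0,0,28.4],0],
    [[39.6,-9.6,1.8],[0,0,28.4],0],
    [[39.6,-9.6,1.8],[0,0,28.4],0],
    [[39.6,-9.6,1.8],[0,0,28.4],0],
    [[39.6,-9.6,1.8],[0,0,28.4],0],
    [[39.6,-9.6,1.8],[0,0,28.4],0],
    [[39.6,-9.6,1.8],[0,0,28.4],0],
    [[39.6,-9.6,1.8],[0,0,28.4],0],
    [[39.6,-9.6,1.8],[0,0,28.4],0.2],
    [[39.6,-9.6,1.8],[0,0,28.4],0.4],
    [[39.6,-9.6,1.8],[0,0,28.4],0.4]
  ]
}}

```text
clock: 1.3
tool_pos: [0.5791, -0.3171, 0.2208]
eef_rot: [0.999, -0.034, -0.001, 0.001]
contact_force: [-0.8, -0.1, 0.3]
opening: 0.755
finger_force: 0.0
```

Run:
```python
from plant import r
from h import *
s=r.snapshot("wrist");np.savez("w1.npz",**s);st=r.get_state()
print(st["tool_pos"],st["opening"],s["pose"].round(3).tolist(),s["fx"],s["cx"],s["cy"])
cv2.imwrite("pics/w1.png",cv2.resize(s["image"][:,:,::-1],(800,600)))
print(rel(st,[.5803,-.3139,.22],-3.7))
for p in ([.5803,-.3139,.116],[.5803,-.3139,.07],[.5254,-.3104,.07]):print(proj(s,p,True)*1.5625)
```

```text
[ 0.57926561 -0.3170235   0.22086725] 0.7089240081615558 [[-0.066, 0.951, 0.302, 0.657], [-0.998, -0.063, -0.02, -0.321], [0.0, -0.302, 0.953, 0.366], [0.0, 0.0, 0.0, 1.0]] 297.3186396354542 259.26819550181403 187.70967782011698
(array([ 0.08, -0.32,  0.09]), array([ 0.08,  0.05, -0.16]))
[402.07767428 288.90741953]
[402.49496817 268.38566526]
[402.83393305 345.12238547]
```

View pics/w1.png

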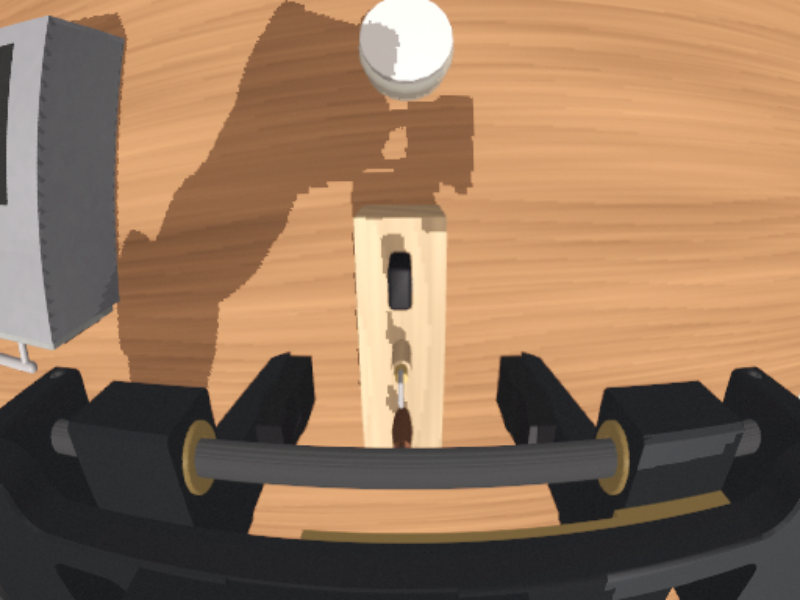

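Pin grip centred at (400,281), close to my prediction of (402,285), and vertical in the picture, so the yaw is right. I'll descend with the fingers partly open.

Emit:
{"name": "carry_out", "arguments": {
  "rows": [
    [[0.1,-0.4,4],[0,0,0],0.45],
    [[0.1,-0.4,8],[0,0,0],0.45],
    [[0.1,-0.4,11],[0,0,0],0.45],
    [[0.1,-0.4,11.5],[0,0,0],0.45],
    [[0.1,-0.4,11.5],[0,0,0],0.45]
  ]
}}

```text
clock: 1.85
tool_pos: [0.5814, -0.3117, 0.1055]
eef_rot: [0.999, -0.033, -0.001, -0.0]
contact_force: [-0.0, 0.4, -0.5]
opening: 0.549
finger_force: 0.0
```

Run:
```python
from plant import r
from h import *
s=r.snapshot("wrist");np.savez("w2.npz",**s);st=r.get_state()
print(st["tool_pos"],st["opening"])
print(rel(st,[.5803,-.3133,.081],-3.7))
im=s["image"];cv2.imwrite("pics/w2.png",cv2.resize(im[130:322,128:384,::-1],(800,600),interpolation=cv2.INTER_CUBIC))
f=lambda p:((proj(s,p,True)-[128,130])*3.125).round()
for p in ([.5803,-.3133,.116],[.5803,-.3133,.07],st["tool_pos"]):print(f(p))
```

```text
[ 0.58254713 -0.31205978  0.10688745] 0.5537584572094905
(array([-0.22,  0.14,  2.59]), array([ 0.06, -0.08, -0.04]))
[430. 386.]
[426. 277.]
[421. 349.]
```

View pics/w2.png

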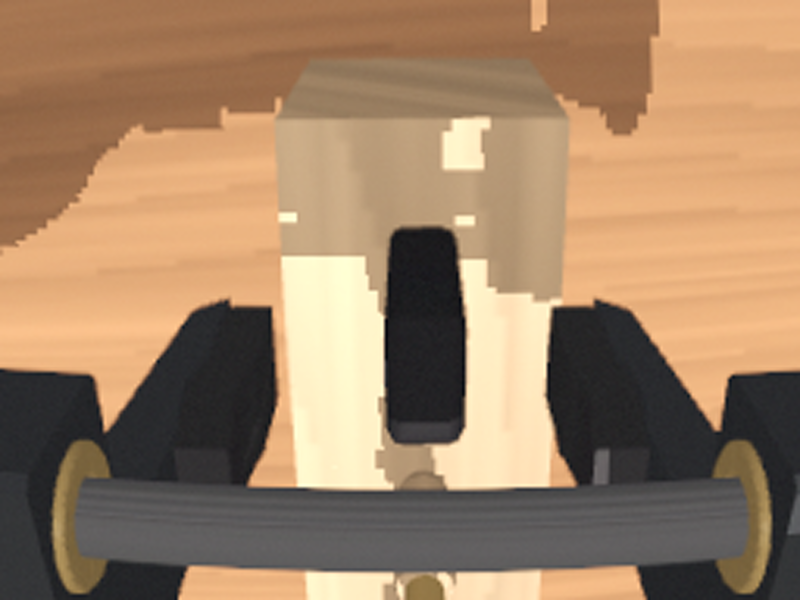

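The wrist crop shows the grip centred at x = 426, with the finger midpoint at 410, so I need about 2.5 mm along +tool y.

Emit:
{"name": "carry_out", "arguments": {
  "rows": [
    [[0,0.25,0],[0,0,0],0.45],
    [[0,0.25,1.3],[0,0,0],0.45],
    [[0,0.25,2.5],[0,0,0],0.45],
    [[0,0.25,2.5],[0,0,0],0.45],
    [[0,0.25,2.5],[0,0,0],0.7],
    [[0,0.25,2.5],[0,0,0],1],
    [[0,0.25,2.5],[0,0,0],1],
    [[0,0.25,2.5],[0,0,0],1],
    [[0,0.25,2.5],[0,0,0],1]
  ],
  "newtons": 40
}}

```text
clock: 2.8
tool_pos: [0.5823, -0.3134, 0.081]
eef_rot: [0.999, -0.032, 0.0, 0.0]
contact_force: [-0.2, -1.0, 1.0]
opening: 0.154
finger_force: 40.0
```

Emit:
{"name": "carry_out", "arguments": {
  "rows": [
    [[0,0,-3],[0,0,0],1],
    [[0,0,-7],[0,0,0],1],
    [[0,0,-12],[0,0,0],1],
    [[0,0,-12.5],[0,0,0],1],
    [[4.1,-36.6,-12.5],[0,0,5.7],1],
    [[4.1,-36.6,-12.5],[0,0,5.7],1],
    [[4.1,-36.6,-12.5],[0,0,5.7],1],
    [[4.1,-36.6,-12.5],[0,0,5.7],1],
    [[4.1,-36.6,-12.5],[0,0,5.7],1],
    [[4.1,-36.6,-12.5],[0,0,5.7],1],
    [[4.1,-36.6,-12.5],[0,0,5.7],1],
    [[4.1,-36.6,-12.5],[0,0,5.7],1]
  ]
}}

```text
clock: 4.0
tool_pos: [0.6463, 0.0579, 0.2051]
eef_rot: [0.997, -0.077, -0.0, -0.003]
contact_force: [-0.1, -0.2, -1.2]
opening: 0.157
finger_force: 40.0
```

Emit:
{"name": "carry_out", "arguments": {
  "rows": [
    [[0,0,0],[0,0,0],1],
    [[0,0,0],[0,0,0],1],
    [[0,0,0],[0,0,0],1]
  ]
}}

```text
clock: 4.3
tool_pos: [0.6461, 0.0458, 0.2056]
eef_rot: [0.997, -0.084, -0.0, 0.001]
contact_force: [0.6, -0.1, -0.7]
opening: 0.157
finger_force: 40.0
```

Run:
```python
from plant import r
from h import *
s=r.snapshot("wrist");c=r.snapshot("scene");np.savez("w3.npz",**s);np.savez("s3.npz",**c);st=r.get_state()
print(st["tool_pos"],st["opening"],st["contact_force"])
print(rel(st,[.647,.050,.206],-9.44))
A=cv2.resize(s["image"][100:300,160:360,::-1],(600,600)[::-1],interpolation=cv2.INTER_CUBIC)[:, :400+100]
tp=st["tool_pos"]-[0,0,.071]
u=proj(c,[.647,.05,.11]);x,y=int(u[0])-25,int(u[1])-60
B=cv2.resize(c["image"][y:y+120,x:x+60,::-1],(300,600),interpolation=cv2.INTER_CUBIC)
cv2.imwrite("pics/w3.png",np.hstack([A,B]));print(x,y)
print("tip",(proj(s,tp,True)-[160,100])*3,(proj(c,tp)-[x,y])*5+[500,0],"slot",(proj(s,[.647,.05,.11],True)-[160,100])*3,(proj(c,[.647,.05,.11])-[x,y])*5+[500,0])
```

```text
[0.64628423 0.04636504 0.20577086] 0.15567394667973541 [-0.9398722   0.86800113  0.43442793]
(array([ 0.01, -0.37, -0.02]), array([ 0.09, -0.  , -0.13]))
264 131
tip [301.39143785 296.73017401] [624.88104674 277.645489  ] slot [287.87559812 266.938556  ] [627.22232244 304.59025168]
```

View pics/w3.png

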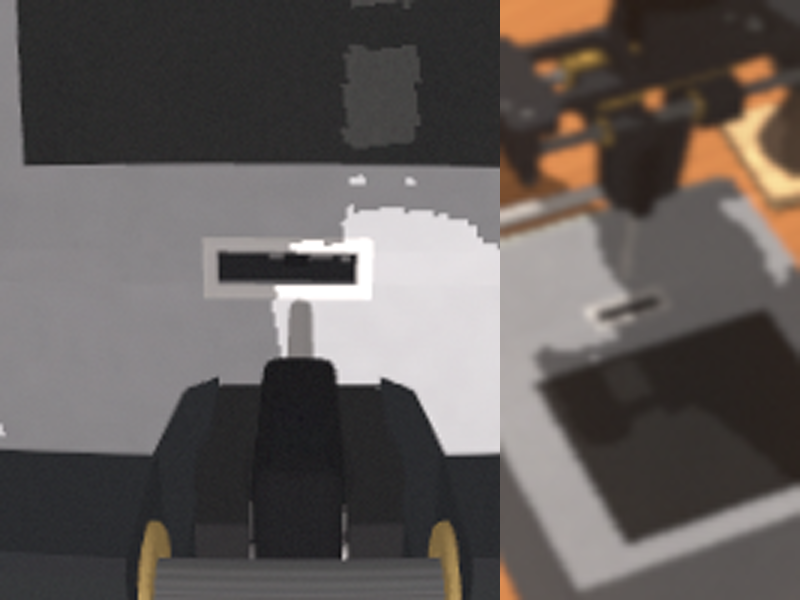

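The picture shows the slot opening at (218..357, 251..284), exactly where predicted. The pin tip's silhouette ends at (301,299). I'll turn that into an offset.

Run:
```python
from h import *
s=load("w3");tp=np.array([.6463,.0461,.1348])
y=np.radians(-9.44);ex=np.array([np.cos(y),np.sin(y),0]);ey=np.array([-np.sin(y),np.cos(y),0])
def sil(p):
    c=np.array(p)+[0,0,.003]
    a=np.linspace(0,2*np.pi,72);v=c-s["pose"][:3,3];v/=np.linalg.norm(v)
    e1=np.cross(v,[0,1,0]);e1/=np.linalg.norm(e1);e2=np.cross(v,e1)
    return min(((proj(s,c+.003*(np.cos(t)*e1+np.sin(t)*e2),True)-[160,100])*3)[1] for t in a)
slot=onz(s,160+287.5/3,100+267.5/3,.11,True)
print("slot",slot)
for dx in(-.004,-.003,-.002,-.001,0,.001):print(dx,sil(tp+dx*ex),(proj(s,tp+dx*ex,True)-[160,100])*3)
L=[onz(s,160+a/3,100+b/3,.11,True) for a,b in((218,267.5),(357,267.5))];d=L[0]-L[1];print(np.linalg.norm(d),np.degrees(np.arctan2(-d[0],d[1])))
w=slot-tp;print("TCP-slot unit dx,dy mm",1e3*w@ex,1e3*w@ey)
```

```text
slot [0.64685281 0.05013324 0.11      ]
-0.004 303.5056889098829 [302.39071379 311.10564874]
-0.003 299.82670209967847 [302.39276091 307.48326184]
-0.002 296.1365001962649 [302.39476326 303.84990838]
-0.001 292.4351578060688 [302.39672036 300.20565961]
0 288.7227515204321 [302.39863171 296.55058865]
0.001 284.9993599218981 [302.40049683 292.88477052]
0.039504250327256754 -9.531593402599453
TCP-slot unit dx,dy mm -0.11618207523053888 4.069290157304229
```

Emit:
{"name": "carry_out", "arguments": {
  "rows": [
    [[0.27,-0.37,0],[0,0,0],1],
    [[0.27,-0.37,0],[0,0,0],1],
    [[0.27,-0.37,1.5],[0,0,0],1],
    [[0.27,-0.37,2.5],[0,0,0],1],
    [[0.27,-0.37,3.2],[0,0,0],1],
    [[0.27,-0.37,3.2],[0,0,0],1],
    [[0.27,-0.37,3.2],[0,0,0],1]
  ]
}}

```text
clock: 5.1
tool_pos: [0.6498, 0.0525, 0.1737]
eef_rot: [0.997, -0.082, -0.0, 0.0]
contact_force: [-0.0, 0.2, -0.4]
opening: 0.155
finger_force: 40.0
```

Emit:
{"name": "carry_out", "arguments": {
  "rows": [
    [[0.1,0,0],[0,0,0],1],
    [[0.2,0,0],[0,0,0],1],
    [[0.2,0,0],[0,0,0],1]
  ]
}}

```text
clock: 5.4
tool_pos: [0.652, 0.0522, 0.1741]
eef_rot: [0.997, -0.082, 0.0, -0.0]
contact_force: [0.2, 0.4, -0.4]
opening: 0.157
finger_force: 40.0
```

Emit:
{"name": "carry_out", "arguments": {
  "rows": [
    [[-0.2,0,0],[0,0,0],1],
    [[-0.4,0,0],[0,0,0],1],
    [[-0.4,0,0],[0,0,0],1]
  ]
}}

```text
clock: 5.7
tool_pos: [0.6478, 0.0529, 0.1739]
eef_rot: [0.997, -0.082, 0.0, 0.0]
contact_force: [0.8, 0.1, -0.6]
opening: 0.156
finger_force: 40.0
```

Emit:
{"name": "carry_out", "arguments": {
  "rows": [
    [[-0.1,0,0],[0,0,0],1],
    [[-0.1,0,0],[0,0,0],1],
    [[-0.1,0,0],[0,0,0],1]
  ]
}}

```text
clock: 6.0
tool_pos: [0.6473, 0.053, 0.1739]
eef_rot: [0.997, -0.082, 0.001, -0.0]
contact_force: [1.3, -0.6, -1.1]
opening: 0.153
finger_force: 40.0
```

Emit:
{"name": "carry_out", "arguments": {
  "rows": [
    [[0.3,0,0],[0,0,0],1],
    [[0.6,0,0],[0,0,0],1],
    [[0.6,0,0],[0,0,0],1]
  ]
}}

```text
clock: 6.3
tool_pos: [0.6522, 0.0521, 0.1734]
eef_rot: [0.997, -0.082, -0.001, 0.0]
contact_force: [0.0, 0.5, -0.4]
opening: 0.154
finger_force: 40.0
```

Emit:
{"name": "carry_out", "arguments": {
  "rows": [
    [[0.1,0,0],[0,0,0],1],
    [[0.1,0,0],[0,0,0],1],
    [[0.1,0,0],[0,0,0],1]
  ]
}}

```text
clock: 6.6
tool_pos: [0.6528, 0.052, 0.1734]
eef_rot: [0.997, -0.082, -0.001, 0.0]
contact_force: [-2.4, 0.8, -0.8]
opening: 0.155
finger_force: 40.0
```

Run:
```python
from plant import r
from h import *
for i in range(3):
    s=r.snapshot("wrist");st=r.get_state();print(st["tool_pos"].round(4),st["contact_force"].round(2),st["moment"].round(3))
np.savez("w4.npz",**s)
```

```text
[0.6528 0.0521 0.1734] [-2.73  0.74  0.64] [0.142 0.66  0.013]
[0.6529 0.052  0.1735] [-1.9  -0.1  -1.03] [0.173 0.718 0.033]
[0.6529 0.0521 0.1735] [-2.97 -0.09 -0.39] [0.152 0.818 0.058]
```

Emit:
{"name": "carry_out", "arguments": {
  "rows": [
    [[-0.37,0,0],[0,0,0],1],
    [[-0.37,0,0.3],[0,0,0],1],
    [[-0.37,0,0.6],[0,0,0],1],
    [[-0.37,0,0.6],[0,0,0],1]
  ]
}}

```text
clock: 7.15
tool_pos: [0.6501, 0.0524, 0.1673]
eef_rot: [0.997, -0.082, 0.0, 0.0]
contact_force: [0.4, 0.0, -0.5]
opening: 0.155
finger_force: 40.0
```

Emit:
{"name": "carry_out", "arguments": {
  "rows": [
    [[0,0,0.05],[0,0,0],1],
    [[0,0,0.1],[0,0,0],1],
    [[0,0,0.1],[0,0,0],1]
  ]
}}

```text
clock: 7.45
tool_pos: [0.6503, 0.0525, 0.1669]
eef_rot: [0.997, -0.082, 0.0, 0.0]
contact_force: [0.4, 0.3, -0.2]
opening: 0.152
finger_force: 40.0
```

Emit:
{"name": "carry_out", "arguments": {
  "rows": [
    [[0,0,0.05],[0,0,0],1],
    [[0,0,0.1],[0,0,0],1],
    [[0,0,0.1],[0,0,0],1]
  ]
}}

```text
clock: 7.75
tool_pos: [0.6504, 0.0525, 0.1664]
eef_rot: [0.997, -0.082, 0.001, -0.0]
contact_force: [-0.9, 0.0, 4.9]
opening: 0.155
finger_force: 40.0
```

Emit:
{"name": "carry_out", "arguments": {
  "rows": [
    [[0,0,0.05],[0,0,0],1],
    [[0,0,0.1],[0,0,0],1],
    [[0,0,0.1],[0,0,0],1]
  ]
}}

```text
clock: 8.05
tool_pos: [0.6506, 0.0525, 0.1661]
eef_rot: [0.997, -0.082, 0.001, -0.0]
contact_force: [-1.3, -0.6, 8.9]
opening: 0.155
finger_force: 40.0
```

Case top felt at TCP z 0.1667, which matches the expected 0.096 for the tip. Next I'll slide along the slot at about 4 N.

Emit:
{"name": "carry_out", "arguments": {
  "rows": [
    [[0,0,-0.08],[0,0,0],1],
    [[0,0.15,-0.08],[0,0,0],1],
    [[0,0.15,-0.08],[0,0,0],1]
  ]
}}

```text
clock: 8.35
tool_pos: [0.6504, 0.052, 0.1663]
eef_rot: [0.997, -0.081, 0.001, -0.001]
contact_force: [-0.3, 0.7, 6.5]
opening: 0.156
finger_force: 40.0
```

Emit:
{"name": "carry_out", "arguments": {
  "rows": [
    [[0,0.15,0],[0,0,0],1],
    [[0,0.15,0],[0,0,0],1]
  ]
}}

```text
clock: 8.55
tool_pos: [0.6503, 0.0513, 0.1664]
eef_rot: [0.997, -0.081, 0.001, -0.001]
contact_force: [0.4, 2.2, 4.7]
opening: 0.158
finger_force: 40.0
```

Emit:
{"name": "carry_out", "arguments": {
  "rows": [
    [[0,0.15,0],[0,0,0],1],
    [[0,0.15,0],[0,0,0],1]
  ]
}}

```text
clock: 8.75
tool_pos: [0.6495, 0.0483, 0.1656]
eef_rot: [0.997, -0.081, 0.0, -0.0]
contact_force: [-0.3, -0.5, -0.4]
opening: 0.158
finger_force: 40.0
```

Emit:
{"name": "carry_out", "arguments": {
  "rows": [
    [[0,0.15,0],[0,0,0],1],
    [[0,0.15,0],[0,0,0],1]
  ]
}}

```text
clock: 8.95
tool_pos: [0.6484, 0.0459, 0.1648]
eef_rot: [0.997, -0.082, -0.001, 0.0]
contact_force: [-0.2, 0.3, -1.3]
opening: 0.154
finger_force: 40.0
```

Emit:
{"name": "carry_out", "arguments": {
  "rows": [
    [[0,0.15,0],[0,0,0],1],
    [[0,0.15,0],[0,0,0],1]
  ]
}}

```text
clock: 9.15
tool_pos: [0.6485, 0.0448, 0.1652]
eef_rot: [0.997, -0.082, -0.0, 0.0]
contact_force: [0.7, 0.8, -0.4]
opening: 0.155
finger_force: 40.0
```

Emit:
{"name": "carry_out", "arguments": {
  "rows": [
    [[0,0,0.05],[0,0,0],1],
    [[0,0,0.1],[0,0,0],1],
    [[0,0,0.1],[0,0,0],1],
    [[0,0,0.1],[0,0,0],1]
  ]
}}

```text
clock: 9.55
tool_pos: [0.6488, 0.0451, 0.1645]
eef_rot: [0.997, -0.082, -0.0, 0.0]
contact_force: [-0.6, -0.4, 0.5]
opening: 0.155
finger_force: 40.0
```

Emit:
{"name": "carry_out", "arguments": {
  "rows": [
    [[0,0,0.1],[0,0,0],1],
    [[0,0,0.2],[0,0,0],1],
    [[0,0,0.3],[0,0,0],1],
    [[0,0,0.3],[0,0,0],1]
  ]
}}

```text
clock: 9.95
tool_pos: [0.6487, 0.0452, 0.1613]
eef_rot: [0.997, -0.082, -0.0, 0.0]
contact_force: [0.3, 0.4, -1.2]
opening: 0.156
finger_force: 40.0
```

Emit:
{"name": "carry_out", "arguments": {
  "rows": [
    [[0,0,0.1],[0,0,0],1],
    [[0,0,0.1],[0,0,0],1],
    [[0,0,0.1],[0,0,0],1]
  ]
}}

```text
clock: 10.25
tool_pos: [0.6488, 0.0451, 0.1605]
eef_rot: [0.997, -0.082, 0.0, 0.0]
contact_force: [0.1, -0.2, -0.6]
opening: 0.158
finger_force: 40.0
```

Emit:
{"name": "carry_out", "arguments": {
  "rows": [
    [[0,0,0.1],[0,0,0],1],
    [[0,0,0.2],[0,0,0],1],
    [[0,0,0.2],[0,0,0],1]
  ]
}}

```text
clock: 10.55
tool_pos: [0.6487, 0.0451, 0.1584]
eef_rot: [0.997, -0.082, -0.0, 0.0]
contact_force: [0.4, 0.8, -0.8]
opening: 0.155
finger_force: 40.0
```

Emit:
{"name": "carry_out", "arguments": {
  "rows": [
    [[0,0,0.1],[0,0,0],1],
    [[0,0,0.2],[0,0,0],1],
    [[0,0,0.2],[0,0,0],1]
  ]
}}

```text
clock: 10.85
tool_pos: [0.6491, 0.0451, 0.1572]
eef_rot: [0.997, -0.082, 0.0, -0.0]
contact_force: [-0.6, 0.3, 4.0]
opening: 0.157
finger_force: 40.0
```

Emit:
{"name": "carry_out", "arguments": {
  "rows": [
    [[0,0,0.1],[0,0,0],1],
    [[0,0,0.2],[0,0,0],1],
    [[0,0,0.3],[0,0,0],1],
    [[0,0,0.3],[0,0,0],1]
  ]
}}

```text
clock: 11.25
tool_pos: [0.6494, 0.0451, 0.1548]
eef_rot: [0.997, -0.082, 0.001, -0.0]
contact_force: [-0.7, 1.2, 8.5]
opening: 0.158
finger_force: 40.0
```

Emit:
{"name": "carry_out", "arguments": {
  "rows": [
    [[0,0,0.1],[0,0,0],1],
    [[0,0,0.2],[0,0,0],1],
    [[0,0,0.2],[0,0,0],1]
  ]
}}

```text
clock: 11.55
tool_pos: [0.6495, 0.0451, 0.1529]
eef_rot: [0.997, -0.082, 0.001, -0.0]
contact_force: [-1.9, 0.1, 7.9]
opening: 0.154
finger_force: 40.0
```

Emit:
{"name": "carry_out", "arguments": {
  "rows": [
    [[0,0,0.1],[0,0,0],1],
    [[0,0,0.2],[0,0,0],1],
    [[0,0,0.2],[0,0,0],1]
  ]
}}

```text
clock: 11.85
tool_pos: [0.6496, 0.045, 0.1508]
eef_rot: [0.997, -0.082, 0.001, -0.0]
contact_force: [-1.7, 0.1, 7.4]
opening: 0.158
finger_force: 40.0
```

Emit:
{"name": "carry_out", "arguments": {
  "rows": [
    [[0,0,0.1],[0,0,0],1],
    [[0,0,0.1],[0,0,0],1],
    [[0,0,0.1],[0,0,0],1]
  ]
}}

```text
clock: 12.15
tool_pos: [0.6496, 0.045, 0.1498]
eef_rot: [0.997, -0.082, 0.001, -0.0]
contact_force: [-0.6, -0.3, 7.7]
opening: 0.156
finger_force: 40.0
```

Run:
```python
from plant import r
from h import *
c=r.snapshot("top");np.savez("t5.npz",**c)
a=load("top0")["image"].astype(int);b=c["image"].astype(int);d=(abs(a-b).sum(2)>60)
ys,xs=np.nonzero(d[180:225,185:260]);print(len(ys),np.ptp(ys) if len(ys) else 0)
```

```text
2751 44
```

Emit:
{"name": "carry_out", "arguments": {
  "rows": [
    [[0,0,0.1],[0,0,0],1],
    [[0,0,0.1],[0,0,0],1],
    [[0,0,0.1],[0,0,0],1]
  ]
}}

```text
clock: 12.5
tool_pos: [0.6497, 0.045, 0.1489]
eef_rot: [0.997, -0.082, 0.001, -0.0]
contact_force: [-2.2, 0.4, 7.6]
opening: 0.155
finger_force: 40.0
```

Run:
```python
from plant import r
from h import *
c=r.snapshot("scene");np.savez("s6.npz",**c)
f=lambda s:cv2.resize(s["image"][135:255,225:365,::-1],(400,343),interpolation=cv2.INTER_CUBIC)
cv2.imwrite("pics/s6.png",np.hstack([f(load("s3")),f(c)]))
```

```text
(no output)
```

View pics/s6.png

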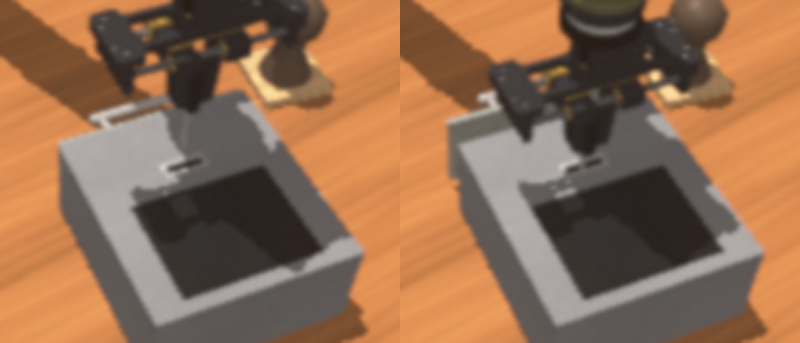

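The right half shows the drawer front now standing forward of the unit, at about (455,130), so it is ajar. I'll withdraw the pin.

Emit:
{"name": "carry_out", "arguments": {
  "rows": [
    [[0,0,-1],[0,0,0],1],
    [[0,0,-2.5],[0,0,0],1],
    [[0,0,-5],[0,0,0],1],
    [[0,0,-6],[0,0,0],1],
    [[0,0,-6],[0,0,0],1]
  ]
}}

```text
clock: 13.05
tool_pos: [0.6497, 0.0451, 0.2088]
eef_rot: [0.997, -0.082, 0.002, -0.0]
contact_force: [0.9, 0.4, -0.8]
opening: 0.156
finger_force: 40.0
```

Run:
```python
from plant import r
from h import *
st=r.get_state();print(st["tool_pos"],st["contact_force"]);print(rel(st,[.5823,-.3134,.160],-3.68))
```

```text
[0.64974258 0.04507186 0.20881973] [ 0.90132028  0.41788198 -0.78442341]
(array([-0.83, 36.47,  4.85]), array([-0.03, -0.18, -5.69]))
```

Emit:
{"name": "carry_out", "arguments": {
  "rows": [
    [[-0.8,36.5,0],[0,-0.2,-5.7],1],
    [[-0.8,36.5,0],[0,-0.2,-5.7],1],
    [[-0.8,36.5,0],[0,-0.2,-5.7],1],
    [[-0.8,36.5,0],[0,-0.2,-5.7],1],
    [[-0.8,36.5,0],[0,-0.2,-5.7],1],
    [[-0.8,36.5,0],[0,-0.2,-5.7],1],
    [[-0.8,36.5,0],[0,-0.2,-5.7],1],
    [[-0.8,36.5,0],[0,-0.2,-5.7],1],
    [[-0.8,36.5,4.5],[0,-0.2,-5.7],1],
    [[-0.8,36.5,4.5],[0,-0.2,-5.7],1],
    [[-0.8,36.5,4.5],[0,-0.2,-5.7],1],
    [[-0.8,36.5,4.5],[0,-0.2,-5.7],1]
  ]
}}

```text
clock: 14.25
tool_pos: [0.5827, -0.3128, 0.1637]
eef_rot: [1.0, -0.031, -0.001, -0.0]
contact_force: [0.0, 0.6, -0.4]
opening: 0.158
finger_force: 40.0
```

Emit:
{"name": "carry_out", "arguments": {
  "rows": [
    [[0,0,0],[0,0,0],1],
    [[0,0,0],[0,0,0],1],
    [[0,0,0],[0,0,0],1],
    [[0,0,0],[0,0,0],1],
    [[0,0,0],[0,0,0],1]
  ]
}}

```text
clock: 14.75
tool_pos: [0.5816, -0.3138, 0.1627]
eef_rot: [0.999, -0.032, -0.002, -0.0]
contact_force: [-0.2, -0.3, -0.4]
opening: 0.155
finger_force: 40.0
```

Run:
```python
from plant import r
from h import *
P=[]
for i in range(4):
    s=r.snapshot("wrist");st=r.get_state();P.append(st["tool_pos"])
print(np.array(P).round(4).tolist());np.savez("w7.npz",**s)
st["tool_pos"]=np.mean(P,0);print(rel(st,[.5823,-.3134,.145],-3.68))
x0,y0=170,90
cv2.imwrite("pics/w7.png",cv2.resize(s["image"][y0:y0+150,x0:x0+180,::-1],(720,600),interpolation=cv2.INTER_CUBIC))
tp=st["tool_pos"]+[-.0028,0.0002,-.071]
for n,p in(("tip",tp),("hole",[.5803,-.3134,.07])):print(n,(proj(s,p,True)-[x0,y0])*4)
```

```text
[[0.5815, -0.3138, 0.1627], [0.5815, -0.3138, 0.1626], [0.5815, -0.3138, 0.1625], [0.5815, -0.3138, 0.1625]]
(array([ 0.08, -0.04,  1.76]), array([-0.01,  0.2 ,  0.02]))
tip [366.11466217 448.9692279 ]
hole [364.27305917 406.02105936]
```

View pics/w7.png

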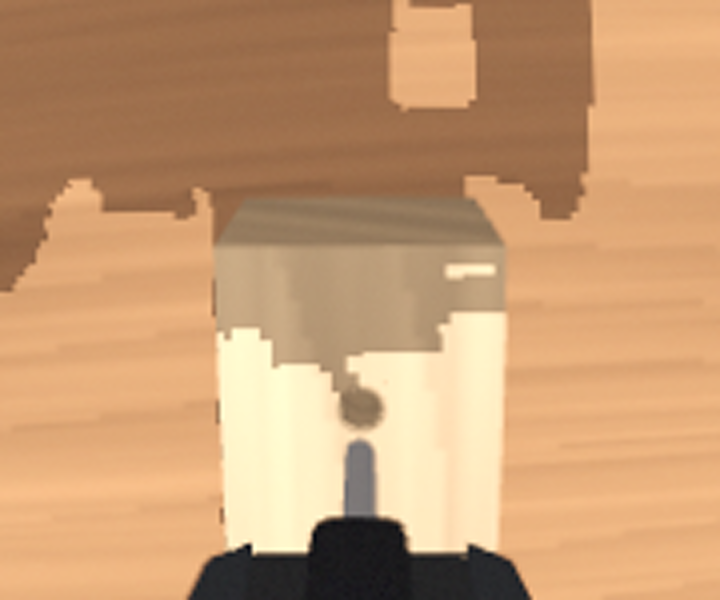

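Hole at (361,408), with the pin tip's silhouette end at (360,438), so it is laterally aligned and needs about 1 mm forward.

Emit:
{"name": "carry_out", "arguments": {
  "rows": [
    [[0.1,0,0],[0,0.2,0],1],
    [[0.1,0,1],[0,0.2,0],1],
    [[0.1,0,2],[0,0.2,0],1],
    [[0.1,0,2.4],[0,0.2,0],1],
    [[0.1,0,2.4],[0,0.2,0],1]
  ]
}}

```text
clock: 15.45
tool_pos: [0.5817, -0.3134, 0.1371]
eef_rot: [0.999, -0.032, -0.001, -0.001]
contact_force: [-0.3, 0.8, 0.4]
opening: 0.157
finger_force: 40.0
```

Emit:
{"name": "carry_out", "arguments": {
  "rows": [
    [[0,0,0.3],[0,0,0],1],
    [[0,0,0.3],[0,0,0],1],
    [[0,0,0.3],[0,0,0],1]
  ]
}}

```text
clock: 15.75
tool_pos: [0.5826, -0.3139, 0.1357]
eef_rot: [0.999, -0.032, 0.0, 0.0]
contact_force: [-0.0, 0.0, -0.3]
opening: 0.155
finger_force: 40.0
```

Emit:
{"name": "carry_out", "arguments": {
  "rows": [
    [[0,0,1],[0,0,0],1],
    [[0,0,2],[0,0,0],1],
    [[0,0,3],[0,0,0],1],
    [[0,0,3],[0,0,0],1]
  ]
}}

```text
clock: 16.15
tool_pos: [0.5813, -0.3132, 0.1033]
eef_rot: [0.999, -0.032, -0.002, -0.001]
contact_force: [0.1, -0.7, -0.7]
opening: 0.156
finger_force: 40.0
```

Emit:
{"name": "carry_out", "arguments": {
  "rows": [
    [[0,0,1],[0,0,0],1],
    [[0,0,2],[0,0,0],1],
    [[0,0,2],[0,0,0],1],
    [[0,0,2],[0,0,0],1]
  ]
}}

```text
clock: 16.55
tool_pos: [0.5823, -0.3137, 0.0851]
eef_rot: [0.999, -0.032, -0.0, -0.0]
contact_force: [0.4, 0.1, -0.5]
opening: 0.153
finger_force: 40.0
```

Emit:
{"name": "carry_out", "arguments": {
  "rows": [
    [[0,0,0.2],[0,0,0],1],
    [[0,0,0.3],[0,0,0],1],
    [[0,0,0.3],[0,0,0],1],
    [[0,0,0.3],[0,0,0],1]
  ]
}}

```text
clock: 16.95
tool_pos: [0.5826, -0.3138, 0.0827]
eef_rot: [0.999, -0.032, 0.0, 0.0]
contact_force: [0.0, 0.1, -0.8]
opening: 0.153
finger_force: 40.0
```

Emit:
{"name": "carry_out", "arguments": {
  "rows": [
    [[0,0,0.1],[0,0,0],1],
    [[0,0,0.1],[0,0,0],1],
    [[0,0,0.1],[0,0,0],1]
  ]
}}

```text
clock: 17.25
tool_pos: [0.5824, -0.3138, 0.0815]
eef_rot: [0.999, -0.032, 0.0, -0.0]
contact_force: [0.7, -0.3, -0.8]
opening: 0.156
finger_force: 40.0
```

Emit:
{"name": "carry_out", "arguments": {
  "rows": [
    [[0,0,0.1],[0,0,0],1],
    [[0,0,0.1],[0,0,0],1],
    [[0,0,0.1],[0,0,0],1]
  ]
}}

```text
clock: 17.55
tool_pos: [0.5826, -0.3139, 0.081]
eef_rot: [0.999, -0.032, 0.0, 0.0]
contact_force: [-0.7, 0.5, 4.0]
opening: 0.154
finger_force: 40.0
```

Emit:
{"name": "carry_out", "arguments": {
  "rows": [
    [[0,0,0.07],[0,0,0],1],
    [[0,0,0.07],[0,0,0],1],
    [[0,0,0.07],[0,0,0],1]
  ]
}}

```text
clock: 17.85
tool_pos: [0.5826, -0.3139, 0.081]
eef_rot: [0.999, -0.032, 0.0, 0.0]
contact_force: [-1.6, 1.0, 9.4]
opening: 0.157
finger_force: 40.0
```

Emit:
{"name": "carry_out", "arguments": {
  "rows": [
    [[0,0,-0.1],[0,0,0],1],
    [[0,0,-0.1],[0,0,0],0.8],
    [[0,0,-0.1],[0,0,0],0.5],
    [[0,0,-0.1],[0,0,0],0.5],
    [[0,0,-0.1],[0,0,0],0.5],
    [[0,0,-2],[0,0,0],0.5],
    [[0,0,-5],[0,0,0],0.5],
    [[0,0,-10],[0,0,0],0.5],
    [[0,0,-12],[0,0,0],0.5],
    [[0,0,-12],[0,0,0],0.5],
    [[0,0,-12],[0,0,0],0.5],
    [[0,0,-12],[0,0,0],0.5]
  ]
}}

```text
clock: 19.05
tool_pos: [0.5814, -0.3132, 0.198]
eef_rot: [0.999, -0.032, -0.002, -0.001]
contact_force: [-0.1, -0.4, -0.7]
opening: 0.498
finger_force: 0.0
```

Run:
```python
from plant import r
from h import *
c=r.snapshot("top");w=r.snapshot("wrist");np.savez("t8.npz",**c);np.savez("w8.npz",**w);st=r.get_state()
print(st["tool_pos"])
A=cv2.resize(c["image"][150:250,170:290,::-1],(480,400),interpolation=cv2.INTER_CUBIC)
B=cv2.resize(w["image"][90:240,180:300,::-1],(320,400),interpolation=cv2.INTER_CUBIC)
cv2.imwrite("pics/t8.png",np.hstack([A,B]))
for z in(.116,.07):print((proj(w,[.580,-.3134,z],True)-[180,90])*2.667+[480,0])
```

```text
[ 0.58150537 -0.31329275  0.19802025]
[698.58594667 282.3139037 ]
[697.8275323 239.917345 ]
```

View pics/t8.png

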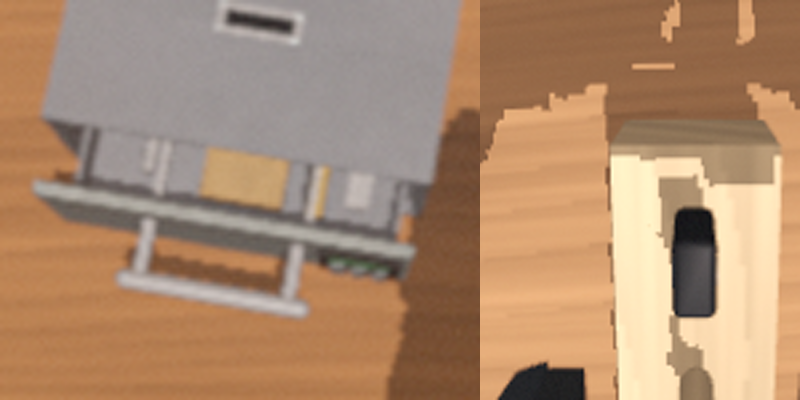

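Right: the pin stands fully down in its hole (grip bottom on the block). Left: drawer ajar, with the handle bar from (118,277) to (308,311) in the crop.

Run:
```python
from plant import r
from h import *
c=load("t8");st=r.get_state();print(st["q"].round(2))
H=[onz(c,170+a/4,150+b/4,.087) for a,b in((118,277),(308,311))];m=(H[0]+H[1])/2;d=H[0]-H[1]
print(H,m,np.linalg.norm(d),np.degrees(np.arctan2(-d[0],d[1])))
F=[onz(c,170+a/4,150+b/4,.11) for a,b in((35,183),(413,250))];print("face top front-ish",F)
ex=np.array([np.cos(np.radians(-9.44)),np.sin(np.radians(-9.44)),0])
slot=np.array([.6469,.0501,0]);print("unit x of bar rel slot",(m-slot)@ex, (m-slot)@np.array([-ex[1],ex[0],0]),"face",[(f-slot)@ex for f in F])
print(rel(st,[m[0],m[1],.16],80.5))
```

```text
[ 0.43  0.78 -0.    1.49  0.    0.87 -1.21]
[array([0.50592455, 0.12801441, 0.087     ]), array([0.48685221, 0.02169948, 0.087     ])] [0.49638838 0.07485694 0.087     ] 0.10801212770062434 -10.170380645187183
face top front-ish [array([0.55497591, 0.17179895, 0.11      ]), array([ 0.51759528, -0.03586707,  0.11      ])]
unit x of bar rel slot -0.15253387989252556 -0.000264433220404804 face [np.float64(-0.11063965787253105), np.float64(-0.11345379881445752)]
(array([-10.95, -38.19,   3.89]), array([-1.900e-01,  8.000e-02, -8.415e+01]))
```

Emit:
{"name": "carry_out", "arguments": {
  "rows": [
    [[-11,-38.2,3],[0,0,-84.1],0.7],
    [[-11,-38.2,3],[0,0,-84.1],0.7],
    [[-11,-38.2,3],[0,0,-84.1],0.7],
    [[-11,-38.2,3],[0,0,-84.1],0.7],
    [[-11,-38.2,3],[0,0,-84.1],0.7],
    [[-11,-38.2,3],[0,0,-84.1],0.7],
    [[-11,-38.2,3],[0,0,-84.1],0.7],
    [[-11,-38.2,3],[0,0,-84.1],0.7],
    [[-11,-38.2,3],[0,0,-84.1],0.7],
    [[-11,-38.2,3],[0,0,-84.1],0.7],
    [[-11,-38.2,3],[0,0,-84.1],0.7],
    [[-11,-38.2,3],[0,0,-84.1],0.7]
  ]
}}

```text
clock: 20.35
tool_pos: [0.4968, 0.074, 0.1693]
eef_rot: [0.765, 0.644, -0.0, -0.0]
contact_force: [-0.9, -0.6, 0.1]
opening: 0.303
finger_force: 0.0
```

Emit:
{"name": "carry_out", "arguments": {
  "rows": [
    [[0,0,0],[0,0,0],0.7],
    [[0,0,0],[0,0,0],0.7],
    [[0,0,0],[0,0,0],0.7],
    [[0,0,0],[0,0,0],0.7]
  ]
}}

```text
clock: 20.75
tool_pos: [0.4971, 0.0743, 0.1699]
eef_rot: [0.764, 0.645, 0.0, 0.0]
contact_force: [-0.8, 0.0, 0.7]
opening: 0.301
finger_force: 0.0
```

Run:
```python
from plant import r
from h import *
w=r.snapshot("wrist");np.savez("w9.npz",**w);st=r.get_state()
print(st["tool_pos"],st["opening"],st["q"].round(2));m=[.4964,.0749]
print(rel(st,[*m,.065],80.5))
cv2.imwrite("pics/w9.png",cv2.resize(w["image"][:,:,::-1],(800,600)))
print(proj(w,[*m,.084],True)*1.5625,proj(w,st["tool_pos"],True)*1.5625)
```

```text
[0.49706506 0.07439578 0.16992936] 0.30009319775862986 [-0.03  0.65 -0.33  1.99  0.39  0.55 -0.8 ]
(array([ 0.04, -0.08, 10.49]), array([ 0.01, -0.01, -0.08]))
[404.76258472 305.10822143] [406.4796288  384.51084492]
```

View pics/w9.png

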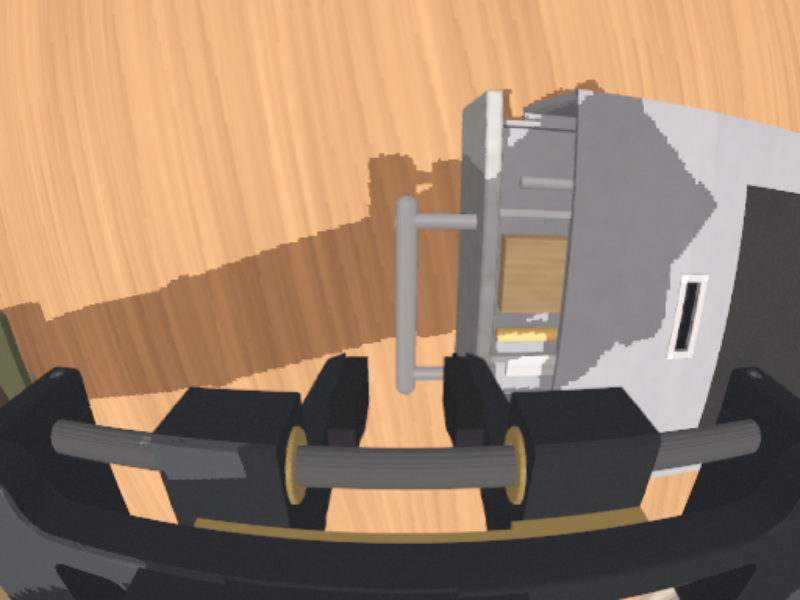

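The wrist view shows the bar at x = 406 (y 198..392), with the fingers' midpoint also at 406, so it is centred. I'll narrow the fingers a bit for clearance from the drawer face, then descend.

Emit:
{"name": "carry_out", "arguments": {
  "rows": [
    [[0,-0.05,1],[0,0,0],0.77],
    [[0,-0.05,4],[0,0,0],0.77],
    [[0,-0.05,6],[0,0,0],0.77],
    [[0,-0.05,7.5],[0,0,0],0.77],
    [[0,-0.05,7.5],[0,0,0],0.77]
  ]
}}

```text
clock: 21.3
tool_pos: [0.495, 0.0743, 0.0927]
eef_rot: [0.763, 0.646, -0.002, -0.001]
contact_force: [-0.2, 0.3, 0.7]
opening: 0.226
finger_force: 0.0
```

Emit:
{"name": "carry_out", "arguments": {
  "rows": [
    [[0,0,0.7],[0,0,0],0.77],
    [[0,0,1.4],[0,0,0],0.77],
    [[0,0,1.4],[0,0,0],0.77]
  ]
}}

```text
clock: 21.6
tool_pos: [0.4964, 0.0745, 0.0805]
eef_rot: [0.764, 0.646, -0.0, -0.0]
contact_force: [-0.9, 0.4, 0.0]
opening: 0.23
finger_force: 0.0
```

Emit:
{"name": "carry_out", "arguments": {
  "rows": [
    [[0,0,0.7],[0,0,0],0.77],
    [[0,0,1.5],[0,0,0],0.77],
    [[0,0,1.5],[0,0,0],0.77],
    [[0,0,1.5],[0,0,0],1],
    [[0,0,1.5],[0,0,0],1],
    [[0,0,1.5],[0,0,0],1]
  ],
  "newtons": 20
}}

```text
clock: 22.2
tool_pos: [0.4967, 0.0745, 0.0659]
eef_rot: [0.764, 0.646, 0.0, 0.0]
contact_force: [0.3, -0.6, -2.5]
opening: 0.114
finger_force: 20.0
```

Emit:
{"name": "carry_out", "arguments": {
  "rows": [
    [[0,-0.5,0],[0,0,0],1],
    [[0,-1.5,0],[0,0,0],1],
    [[0,-2.5,0],[0,0,0],1],
    [[0,-3.5,0],[0,0,0],1],
    [[0,-4.5,0],[0,0,0],1],
    [[0,-5.5,0],[0,0,0],1],
    [[0,-6.3,0],[0,0,0],1],
    [[0,-7,0],[0,0,0],1],
    [[0,-7,0],[0,0,0],1],
    [[0,-7,0],[0,0,0],1]
  ]
}}

```text
clock: 23.2
tool_pos: [0.427, 0.0868, 0.0659]
eef_rot: [0.763, 0.646, -0.0, -0.0]
contact_force: [0.2, 2.9, -3.0]
opening: 0.112
finger_force: 20.1
```

Emit:
{"name": "carry_out", "arguments": {
  "rows": [
    [[0,-0.2,0],[0,0,0],1],
    [[0,-0.4,0],[0,0,0],1],
    [[0,-0.4,0],[0,0,0],1]
  ]
}}

```text
clock: 23.5
tool_pos: [0.4239, 0.0873, 0.0659]
eef_rot: [0.763, 0.646, 0.001, -0.0]
contact_force: [0.5, 4.0, -3.1]
opening: 0.107
finger_force: 20.1
```

Emit:
{"name": "carry_out", "arguments": {
  "rows": [
    [[0,-0.2,0],[0,0,0],1],
    [[0,-0.2,0],[0,0,0],1],
    [[0,-0.2,0],[0,0,0],1]
  ]
}}

```text
clock: 23.8
tool_pos: [0.4228, 0.0875, 0.0659]
eef_rot: [0.764, 0.646, 0.001, 0.0]
contact_force: [3.3, 4.0, -5.2]
opening: 0.111
finger_force: 20.2
```

Emit:
{"name": "carry_out", "arguments": {
  "rows": [
    [[0,-0.2,0],[0,0,0],1],
    [[0,-0.2,0],[0,0,0],1],
    [[0,-0.2,0],[0,0,0],1]
  ]
}}

```text
clock: 24.1
tool_pos: [0.4228, 0.0875, 0.0659]
eef_rot: [0.764, 0.645, 0.002, 0.001]
contact_force: [7.7, 0.7, -8.0]
opening: 0.111
finger_force: 20.4
```

Emit:
{"name": "carry_out", "arguments": {
  "rows": [
    [[0,0.15,0],[0,0,0],1],
    [[0,0.15,0],[0,0,0],0.77],
    [[0,0.15,0],[0,0,0],0.77],
    [[0,0.15,0],[0,0,0],0.77],
    [[0,0.2,-0.5],[0,0,0],0.77],
    [[0,0.2,-1.5],[0,0,0],0.77],
    [[0,0.2,-3],[0,0,0],0.77],
    [[0,0.2,-6],[0,0,0],0.77],
    [[0,0.2,-10],[0,0,0],0.77],
    [[0,0.2,-12],[0,0,0],0.77],
    [[0,0.2,-12],[0,0,0],0.77]
  ]
}}

```text
clock: 25.2
tool_pos: [0.4227, 0.0871, 0.1884]
eef_rot: [0.764, 0.645, 0.002, 0.001]
contact_force: [0.9, -0.3, -0.3]
opening: 0.232
finger_force: 0.0
```

Run:
```python
from plant import r
from h import *
w=r.snapshot("wrist");c=r.snapshot("scene");st=r.get_state();print(st["tool_pos"],st["contact_force"])
cv2.imwrite("pics/end.png",np.hstack([cv2.resize(w["image"][:,:,::-1],(400,300)),cv2.resize(c["image"][100:370,100:400,::-1],(400,300))]))
```

```text
[0.42133274 0.08660384 0.18598067] [-0.88572508 -0.33414728 -0.49265874]
```

View pics/end.png

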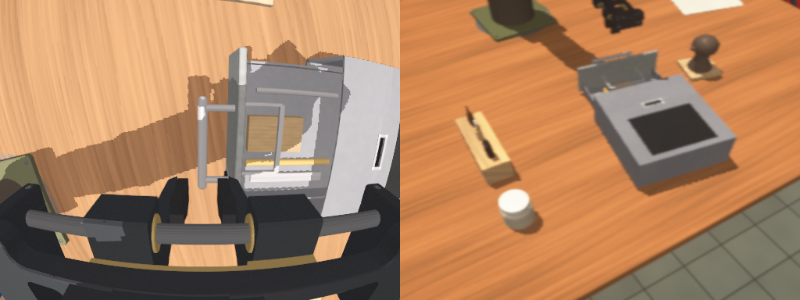

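The drawer is fully out, the gripper is clear, the pin is in the block, and the head and jar haven't moved. I'll hand the job in.

```bash
python3 -c "
from plant import r
print(r.finish_job())"
```

```text
the job is handed in; nothing more can be done
None
```

The drawer was released with the pin (highest force I read while pressing about 9 N), the pin is fully home in its hole, the drawer is pulled out to its stop and let go, and the job was handed in at about 25 s; no verdict was shown.

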